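# Roll the copper pipe offcut up its gutter to the stop

### The job

A wooden rack has two sloped gutters, with a pipe offcut lying crosswise at the low end of each. With the fingertips, gently push the copper-coloured offcut up its gutter, over the small hump near the top and into the dip against the end stop, so that it stays there when you take your hand away. Do not flick, lift or carry it out of the gutter, leave the grey offcut at the low end of its own gutter, and do not disturb the tape measure, hinge cup and pliers beside the rack.

Things in the scene. Friction and masses are not known exactly. Their poses are not given: they have to be found in the camera images.
- copper_pipe: Copper-coloured pipe offcut, a round cylinder 60 mm in diameter and 70 mm long, 0.16 to 0.32 kg. It lies crosswise in one of the two gutters (either one) and rolls along it. Origin: its centre; y is its long axis; x and z turn with it as it rolls.
- grey_pipe: Grey plastic pipe offcut of the same size (60 mm diameter, 70 mm long) at the low end of the other gutter; to be left there. Origin: its centre; y is its long axis.
- ramp: Two parallel gutters fixed on the rack, rising at 8 degrees away from the robot (turned up to 26 degrees aside). Frame tilted with them: x up the slope, y left, z square to the floors. Origin midway between them at floor level. Centre lines at y = +50 and -50 mm; 74 mm wide between walls 14 mm high (along z), so a pipe's centre (z = 30 mm on the floor) stands above the walls. Length: x = -128 to 142 mm.
- left_crest (a point): Top of the hump across the floor of the left gutter, at ramp x = 50, z = 3.5 mm. The floor is flat up to x = 30 mm, climbs 10 degrees more to this crest, then falls at 18 degrees (both relative to the gutter) into the dip. Short of the crest a pipe rolls back down when let go; with its centre past ramp x = 60 mm it rolls into the dip by itself.
- left_seat (a point): Where a pipe's centre lies when seated in the dip of the left gutter, against the end stop: ramp x = 94, z = 21 mm. The end stop is a rubber-faced board 40 mm high, face at x = 124 mm. At the gutter's low end a rubber strip 12 mm high (upper face at x = -120 mm) stops the pipes; one resting there has its centre at x = -96 mm, z = 30 mm.
- right_crest (a point): Top of the hump across the floor of the right gutter, at ramp x = 50, z = 3.5 mm. The floor is flat up to x = 30 mm, climbs 10 degrees more to this crest, then falls at 18 degrees (both relative to the gutter) into the dip. Short of the crest a pipe rolls back down when let go; with its centre past ramp x = 60 mm it rolls into the dip by itself.
- right_seat (a point): Where a pipe's centre lies when seated in the dip of the right gutter, against the end stop: ramp x = 94, z = 21 mm. The end stop is a rubber-faced board 40 mm high, face at x = 124 mm. At the gutter's low end a rubber strip 12 mm high (upper face at x = -120 mm) stops the pipes; one resting there has its centre at x = -96 mm, z = 30 mm.
- rack: The rack's plywood base, 290 x 210 x 12 mm, fixed to the bench. Origin: centre of its underside, on the bench; x points up the gutters seen from above.
- tape_measure: Yellow and black tape measure, 34 x 88 x 62 mm, standing on the bench to the right of the rack; leave alone. Origin: centre of its underside.
- hinge_cup: Small round grey metal hinge cup, 39 mm wide and 13 mm high, on the bench to the left of the rack; leave alone. Origin: centre of its underside.
- pliers: Pliers with red grips, 66 x 184 x 12 mm, lying on the bench to the left of the rack; leave alone. Origin: centre of its underside.
Not all that is in view belongs to the job. Several things have the shape of the grey_pipe; the one meant has the colours described above. There is more than one size of the copper_pipe; the job needs the smaller.

How it is judged (in metres and radians):
At the end, for the whole second after the job is handed in: The copper offcut lies at rest in the dip of its gutter against the end stop (centre within 6 mm along the gutter and in height of its seated place, lying crosswise), and the grey offcut is still at the low end of its gutter (x of copper_pipe in the frame of ramp between 0.088 and 0.1 m and z of copper_pipe in the frame of ramp between 0.014 and 0.027 m and angle between the y axis of copper_pipe and the y axis of ramp, either way round below 0.15 rad and linear speed of copper_pipe below 0.02 m/s and x of grey_pipe in the frame of ramp below -0.08 m); the robot touches nothing.
It fails at once if the copper offcut is lifted more than about 15 mm off the gutter floor or leaves the gutter (z of copper_pipe in the frame of ramp above 0.048 m or z of copper_pipe in the frame of ramp below 0.01 m).
It fails at once if the copper offcut is flicked or thrown (faster than 0.6 m/s) (linear speed of copper_pipe above 0.6 m/s).
It fails at once if the fingers press or squeeze the copper offcut with more than 40 N (contact force between the fingers and copper_pipe above 40 N).
It fails at once if the grey offcut is moved by more than 15 mm (distance of grey_pipe from where it was at the start of the episode above 0.015 m).
It fails at once if one of the things lying beside the rack is moved by more than 20 mm (distance of any of tape_measure, hinge_cup, pliers from where it was at the start of the episode above 0.02 m).
It also fails if it takes over 38 s, if anything falls off the work surface, if the arm or the gripper's body presses on something with over 40 N, if the wrist force passes 120 N, or if a joint passes its speed limit or range.

### The arm

A 6-joint arm with a two-finger parallel gripper is mounted at the origin on a cart in front of the work surface, level with it; the furniture and walls round the work are solid. World frame = base frame: x ahead of the robot, y to its left, z up, the work surface at z = 0. Lengths are in m, angles in degrees, forces in N, time in s.
With the tool pointing down it reaches from about 0.3 to 0.95 m from the base axis. Payload 3.1 kg.
Tool frame: the origin (TCP) lies on the centre line of the jaws, within the pads' length; the fingertips stand 11 mm ahead of it and the grasp point (between the pads) lies 8 mm behind it; z points along the fingers, y is the line along which they close (so a half turn about z gives the same grasp; the last joint's range is limited). The gripper opens to 85 mm and grips with 20 to 120 N. Pads are 22 mm wide; open, the fingers measure 114 mm over their backs; the gripper's body (76 mm by 85 mm) begins 54 mm behind the grasp point. The pads swing forward as they close: fully open they stand 13 mm farther back than shut.
Start: joints at [71.293, 17.653, 93.61, -0, 68.738, -3.994], TCP at [0.159, 0.605, 0.242] pointing down, gripper open.
Joint ranges: [-175.34, 175.34], [-45.06, 112.39], [2.9, 150.54], [-68.45, 248.45], [3.09, 151.38], [-168.51, 168.51]. Speed limits (degrees/s): [159.86, 159.86, 180, 180, 180, 180].

### API

Orientations are given as a 3x3 rotation matrix whose columns are the frame's x, y, z axes.
In Python, from station import arm gives the robot as it stands. The module is installed in compiled form; this text tells all that it offers.
- The arm moves only by the shell command python3 -m handwheel 'ROWS' [OPENING] [FORCE]. ROWS is JSON, a list of rows, each an object of numbers: "x", "y", "z": the shift along the world's x, y, z in mm; "roll": the turn about the world's z in rad. In form: [{"x": .., "y": .., "z": .., "roll": ..}, ...]. A call has 1 to 10 rows; each row is the pose to reach, as a shift and turn from the pose commanded when the call began; what a row does not reach only later rows make up. A row lasts 1/12 s, in which the tool goes at most 41.7 mm and 7.16 degrees, less where a joint would pass 70% of its speed; a pose out of reach is approached as far as the arm can. A call with a gripper value outside its range is refused whole. OPENING is the opening in per cent of the stroke, from 0 (shut) to 100 (fully open), set as the call begins (- or left out, the last holds). The fingers move at their own pace and stop on an object; FORCE is the grip in N (left out, the last holds). Time passes only in rows, so rows that repeat a pose let the fingers close. It gives the time, the measured TCP pose, the force, the opening and the grip force at its end, in the units of the state.
- arm.get_state(): the state, without advancing time (a new reading comes with each control period).
- arm.grab_frame(name): name is "side" or "top"; returns a dict with "pixels" (480x640x3 uint8, blue, green, red), "fx", "fy", "cx", "cy" (pixels), "view" (4x4, takes a point from world to camera coordinates). Camera axes: x right, y down, z forward; pixel columns grow to the right and rows downward; lengths in m; the calibration is good to about 2 mm. A picture is of the moment at which its call begins. There is no depth.
- arm.hand_in(): hands the job in; it is judged then, once.
The state is a dict: "time": time; "qpos": joint angles; "qvel": joint speeds; "tau": joint torques, N m; "ee_pos": TCP position; "tool_rot": TCP orientation; "ft_force": force on the tool from outside, world axes, zero at the start; "wrist_torque": the same for the moment, N m; "finger_gap": finger opening in m; "finger_force": force on a finger pad.
Only numpy, scipy, OpenCV 4.12 (cv2) and the standard library are available. Lean on these libraries where they do the work, as an engineer would, in place of code of your own. Each camera call takes 0.05 s, during which the arm holds its last target. There are 200 camera calls.

## Working session

There is one attempt and no reset: what is moved stays moved. The work goes in short steps, Python scripts to look and compute and a shell command to move; the robot and the scene stay as the last step left them, time stands still between calls to the robot, and variables do not carry over. Pictures are saved under pics/ and viewed, at most 10 in all, crops included, and the job is handed in when it is done.

```bash
mkdir -p pics
cat > h.py <<'E'
import numpy as np,cv2,json
from station import arm
def cam(n,save=None):
    f=arm.grab_frame(n)
    if save: cv2.imwrite(save,f["pixels"])
    return f
def ray(f,u,v,z):
    V=np.array(f["view"]);R=V[:3,:3];c=-R.T@V[:3,3]
    d=R.T@np.array([(u-f["cx"])/f["fx"],(v-f["cy"])/f["fy"],1]);return c+d*(z-c[2])/d[2]
def proj(f,p):
    V=np.array(f["view"]);q=V[:3,:3]@np.array(p)+V[:3,3]
    return np.array([f["fx"]*q[0]/q[2]+f["cx"],f["fy"]*q[1]/q[2]+f["cy"]])
E
python3 - <<'E'
from h import *
for n in("top","side"):
    f=cam(n,f"pics/{n}0.png");V=np.array(f["view"]);print(n,f["fx"],f["cx"],f["cy"],-V[:3,:3].T@V[:3,3],V[2,:3])
s=arm.get_state();print(s["time"],s["ee_pos"],s["tool_rot"],s["finger_gap"])
E
```

```text
top 519.7507340464862 318.58828477127946 240.4820445580513 [0.35209009 0.07542448 1.185797  ] [ 0.16798011 -0.01140223 -0.98572444]
side 606.1654550610453 325.4421329182437 239.87434119928207 [0.53826073 1.26460425 0.8748341 ] [-0.00236969 -0.83543277 -0.54958754]
0.1 [0.15853453 0.60379146 0.24112159] [[-9.67202171e-01  2.54006794e-01 -7.12910038e-04]
 [ 2.54007739e-01  9.67200005e-01 -2.05406109e-03]
 [ 1.67781119e-04 -2.16777702e-03 -9.99997636e-01]] 0.08571289797642877
```

View pics/top0.png

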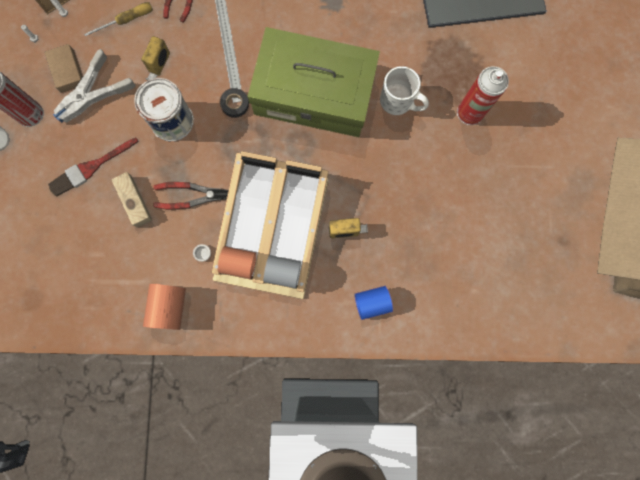

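View pics/side0.png

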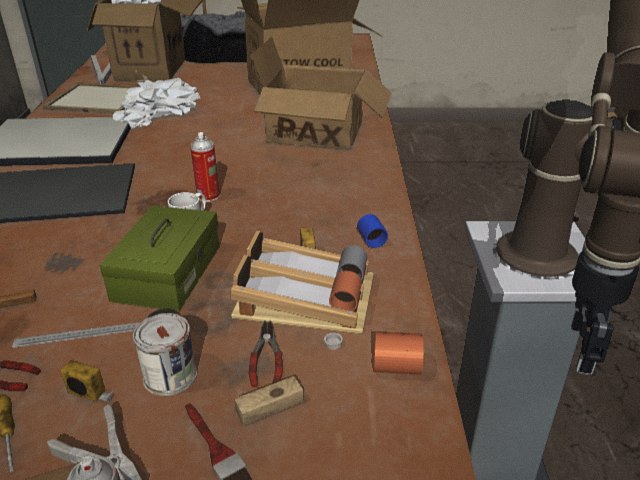

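Copper candidates are the small one in the left gutter, top (237,262), and a larger loose one on the bench (164,306). The job needs the smaller, in the gutter. For grey, the candidates are the pipe in the right gutter (282,271) and a blue one at (374,302); the grey one in the gutter fits. I'll confirm in enlarged crops.

Run:
```python
import cv2
a=cv2.imread("pics/top0.png")[140:310,190:370];cv2.imwrite("pics/c1.png",cv2.resize(a,None,fx=3.5,fy=3.5,interpolation=2))
a=cv2.imread("pics/side0.png")[215:345,215:395];cv2.imwrite("pics/c2.png",cv2.resize(a,None,fx=4,fy=4,interpolation=2))
```

```text
(no output)
```

View pics/c1.png

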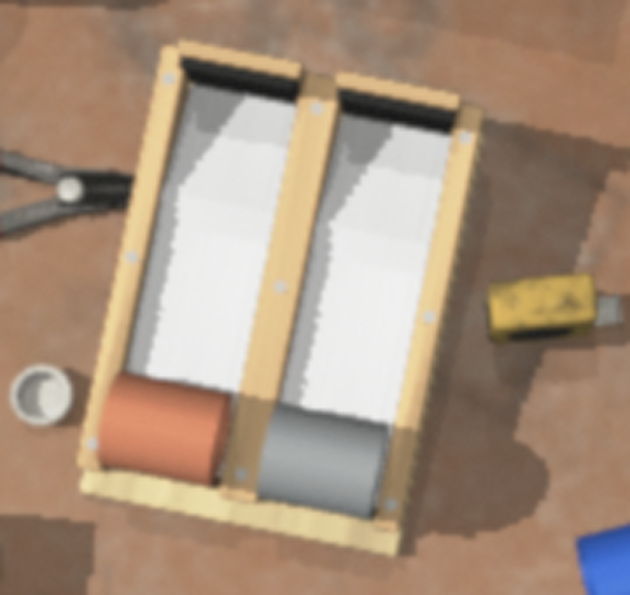

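View pics/c2.png

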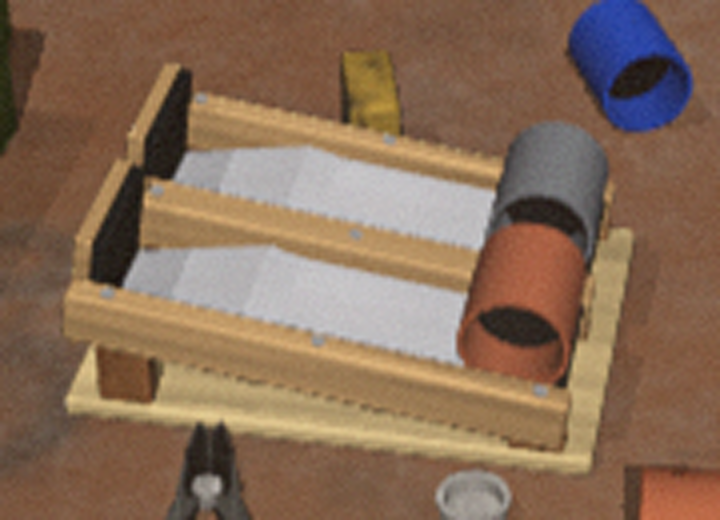

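Crop c1 shows the copper pipe (c1 centre 165,428) at the low end of the left gutter and the grey pipe (325,460) in the right one. It's clearly smaller than the loose copper pipe, so the identification holds. Next I'll fit the ramp pose.

```bash
cat >> h.py <<'E'
from scipy.optimize import least_squares
def frame(p):
    c,s=np.cos(p[3]),np.sin(p[3]);a=np.radians(8)
    Rz=np.array([[c,-s,0],[s,c,0],[0,0,1]]);Ry=np.array([[np.cos(a),0,-np.sin(a)],[0,1,0],[np.sin(a),0,np.cos(a)]])
    return Rz@Ry,np.array(p[:3])
E
python3 - <<'E'
from h import *
T=cam("top");S=cam("side")
t=lambda u,v:(190+u/3.5,140+v/3.5); s=lambda u,v:(215+u/4,215+v/4)
obs=[(T,t(305,75),142,13,0),(T,t(337,77),142,-13,0),(T,t(222,492),-128,13,0),(T,t(253,497),-128,-13,0),(T,t(100,470),-128,87,0),(T,t(82,465),-128,87,1),
(T,t(383,522),-128,-87,0),(T,t(482,110),142,-87,-1),(T,t(460,107),142,-87,0),
(S,s(75,283),142,87,0),(S,s(66,290),142,87,1),(S,s(560,408),-128,87,1),(S,s(570,387),-128,87,0),(S,s(147,185),142,13,0)]
def res(p):
    R,o=frame(p);r=[]
    for f,uv,x,y,k in obs: r+=list(proj(f,o+R@np.array([x/1e3,y/1e3+k*p[4],.014]))-uv)
    return r
q=least_squares(res,[.42,.13,.05,.1,.012],loss="soft_l1",x_scale=[.1,.1,.1,.1,.01]);p=q.x
print(p,np.degrees(p[3]));print(np.round(np.array(res(p)).reshape(-1,2),1).tolist())
np.save("p.npy",p);R,o=frame(p)
for n,f in(("top",T),("side",S)):
    im=f["pixels"].copy();im=cv2.resize(im,None,fx=3,fy=3,interpolation=2)
    L=lambda a,b,c:cv2.line(im,*[tuple(int(v) for v in proj(f,o+R@(np.array(z)/1e3))*3+1) for z in(a,b)],c,1)
    for y in(87,13,-13,-87):L((-128,y,14),(142,y,14),(0,0,255))
    for y in(50,-50):
        L((30,y-37,0),(30,y+37,0),(255,0,0));L((50,y-37,3.5),(50,y+37,3.5),(0,160,0));L((124,y-37,40),(124,y+37,40),(255,0,255))
        for a in np.arange(0,6.28,.2):
            for e in(-35,35):
                g=lambda a:(-96+30*np.cos(a),y+e,30+30*np.sin(a));L(g(a),g(a+.2),(0,255,255))
    c=(140,310,190,340) if n=="top" else (215,345,220,390)
    A=im[c[0]*3:c[1]*3,c[2]*3:c[3]*3]
    B=A if n=="top" else B_; 
    if n=="top":B_=A
    else:
        h=max(B_.shape[0],A.shape[0]);pad=lambda m:cv2.copyMakeBorder(m,0,h-m.shape[0],0,0,0)
        O=np.hstack([pad(B_),pad(A)]);cv2.imwrite("pics/ov.png",cv2.resize(O,(800,int(O.shape[0]*800/O.shape[1])),interpolation=3))
for nm,v in(("low",(-96,50,30)),("crest",(50,50,33.5)),("seat",(94,50,21)),("mid",(0,0,0))):print(nm,o+R@(np.array(v)/1e3))
E
```

```text
[ 0.57867844  0.17016614  0.04780196 -0.18387844  0.0140046 ] -10.535458527359735
[[0.0, -0.8], [2.4, 0.9], [-1.3, -0.1], [1.4, 0.9], [0.7, -0.6], [-0.4, -0.5], [-2.7, 0.6], [-0.0, -0.6], [0.1, -1.0], [0.5, -1.5], [0.8, 0.7], [1.6, -0.7], [-0.0, 0.3], [-7.5, 3.2]]
low [0.49025273 0.23746885 0.06414938]
crest [0.63191565 0.21112249 0.08793459]
seat [0.67646324 0.20283756 0.08167986]
mid [0.57867844 0.17016614 0.04780196]
```

View pics/ov.png

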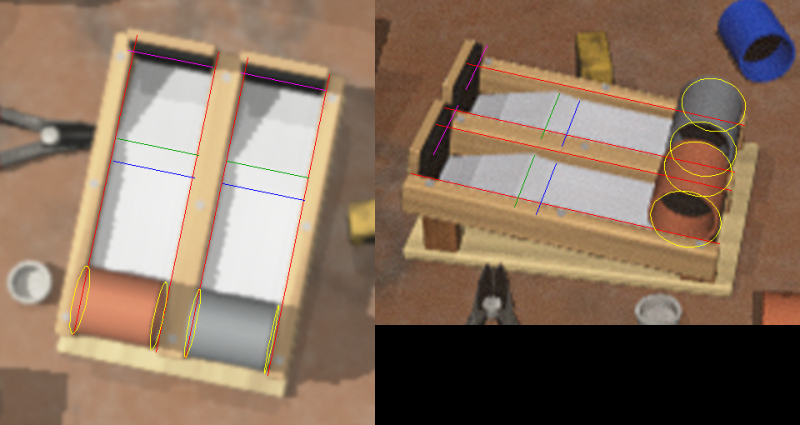

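The overlay fits: the crest and pipe outlines match in both views, to about 2–3 mm. The copper pipe centre is at about (0.490, 0.237, 0.064) and the ramp yaw is -10.5°. I'll go behind it with the fingers part open and side by side across the gutter.

```bash
python3 -m handwheel '[{"x":26,"y":-31,"z":0,"roll":0.01},{"x":54,"y":-64,"z":0,"roll":0.02},{"x":80,"y":-96,"roll":0.03},{"x":106,"y":-128,"roll":0.04},{"x":132,"y":-160,"roll":0.05},{"x":158,"y":-192,"roll":0.06},{"x":184,"y":-224,"roll":0.073},{"x":210,"y":-256,"roll":0.073},{"x":236,"y":-288,"roll":0.073},{"x":250,"y":-310,"roll":0.073}]' 25 20
python3 -m handwheel '[{"x":10,"y":-22},{"x":17,"y":-45},{"x":17,"y":-45,"z":-30},{"x":17,"y":-45,"z":-60},{"x":17,"y":-45,"z":-90},{"x":17,"y":-45,"z":-110},{"x":17,"y":-45,"z":-120},{"x":17,"y":-45,"z":-120}]'
python3 - <<'E'
from h import *
R,o=frame(np.load("p.npy"));s=arm.get_state();T=cam("top","pics/t1.png");S=cam("side","pics/s1.png")
print(s["time"],s["ee_pos"],s["tool_rot"][:,1] if hasattr(s["tool_rot"],"shape") else s["tool_rot"],R.T@(np.array(s["ee_pos"])-o),s["ft_force"],s["finger_gap"])
A=cv2.resize(S["pixels"][200:350,250:450],(800,600),interpolation=2);cv2.imwrite("pics/s1c.png",A)
E
```

```text
0.2 [0.15859059 0.60400237 0.24146267] [ 0.25392702  0.96722217 -0.00153239] [-0.46058665  0.34971204  0.26029516] [-0.22032758 -0.25695198  0.79477492] 0.08519195136956927validation failed for argument at $[2]...
validation failed for argument at $[0]...
```

View pics/s1c.png

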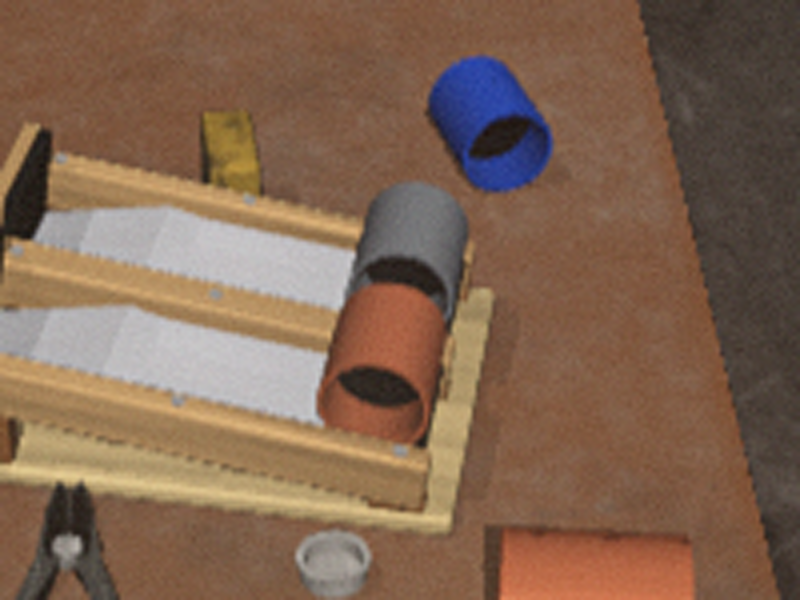

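The picture shows the scene unchanged (copper at 385,360) because the calls were refused: every row needs all four keys. I'll retry.

```bash
python3 -m handwheel '[{"x":26,"y":-31,"z":0,"roll":0.01},{"x":54,"y":-64,"z":0,"roll":0.02},{"x":80,"y":-96,"z":0,"roll":0.03},{"x":106,"y":-128,"z":0,"roll":0.04},{"x":132,"y":-160,"z":0,"roll":0.05},{"x":158,"y":-192,"z":0,"roll":0.06},{"x":184,"y":-224,"z":0,"roll":0.073},{"x":210,"y":-256,"z":0,"roll":0.073},{"x":236,"y":-288,"z":0,"roll":0.073},{"x":250,"y":-310,"z":0,"roll":0.073}]' 25 20 && 
python3 -m handwheel '[{"x":10,"y":-22,"z":0,"roll":0},{"x":17,"y":-45,"z":0,"roll":0},{"x":17,"y":-45,"z":-30,"roll":0},{"x":17,"y":-45,"z":-60,"roll":0},{"x":17,"y":-45,"z":-90,"roll":0},{"x":17,"y":-45,"z":-110,"roll":0},{"x":17,"y":-45,"z":-120,"roll":0},{"x":17,"y":-45,"z":-120,"roll":0}]'
python3 - <<'E'
from h import *
R,o=frame(np.load("p.npy"));s=arm.get_state();S=cam("side","pics/s2.png")
print(s["time"],s["ee_pos"],s["tool_rot"][:,1],R.T@(np.array(s["ee_pos"])-o),s["ft_force"],s["finger_gap"])
A=cv2.resize(S["pixels"][200:350,250:450],(800,600),interpolation=2);cv2.imwrite("pics/s2c.png",A)
E
```

```text
time: 1.13
ee_pos: [0.411, 0.2918, 0.2427]
tool_rot: [[-0.983, 0.185, 0.002], [0.185, 0.983, -0.001], [-0.002, -0.0, -1.0]]
ft_force: [0.1, -0.3, -0.0]
finger_gap: 0.0216
finger_force: 0.0
time: 1.8
ee_pos: [0.4238, 0.2485, 0.1198]
tool_rot: [[-0.983, 0.183, -0.005], [0.183, 0.983, -0.002], [0.005, -0.003, -1.0]]
ft_force: [-0.4, 0.6, 1.2]
finger_gap: 0.0209
finger_force: 0.0
1.8 [0.42375032 0.24852361 0.11980441] [ 0.18279908  0.98314486 -0.00326794] [-0.15500096  0.04870884  0.09449403] [-0.37509364  0.55841218  1.16914537] 0.020872757174396312
```

View pics/s2c.png

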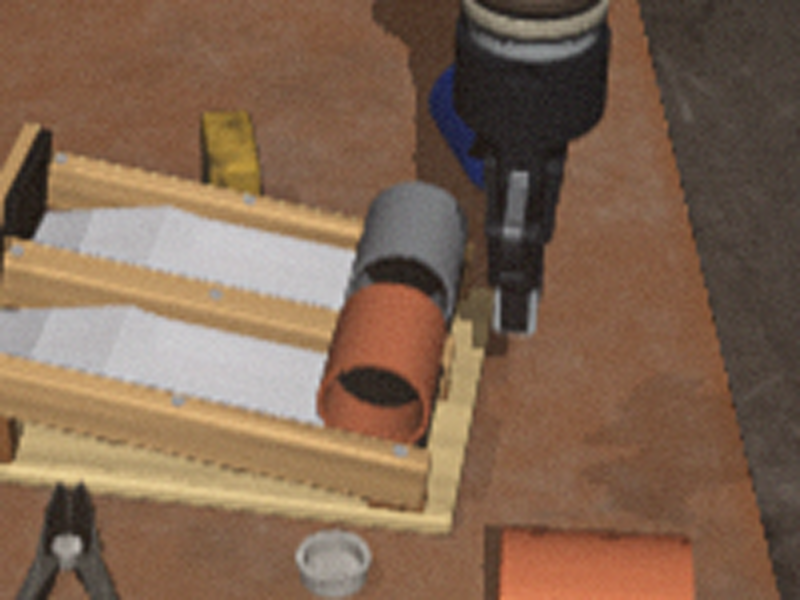

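Fingers are behind the pipe (tips at crop 515,332), clear of everything. Next I'll check the true tip height, then descend.

```bash
python3 - <<'E'
from h import *
S=cam("side");e=np.array([.4238,.2485,.1198])
for d in(.005,.011,.017,.024):print(d,(proj(S,e+[.004,.02,-d])-[250,200])*4)
E
python3 -m handwheel '[{"x":0,"y":0,"z":-20,"roll":0},{"x":0,"y":0,"z":-40,"roll":0},{"x":0,"y":0,"z":-52,"roll":0},{"x":0,"y":0,"z":-52,"roll":0}]'
```

```text
0.005 [510.84259079 328.51049216]
0.011 [510.31066036 337.76225487]
0.017 [509.78152137 346.9654667 ]
0.024 [509.16769138 357.64169256]
time: 2.23
ee_pos: [0.4254, 0.2494, 0.0699]
tool_rot: [[-0.983, 0.183, -0.001], [0.183, 0.983, -0.001], [0.001, -0.001, -1.0]]
ft_force: [0.4, 0.3, 0.1]
finger_gap: 0.0214
finger_force: 0.0
```

```bash
python3 -m handwheel '[{"x":3,"y":-0.5,"z":-6,"roll":0},{"x":10,"y":-2,"z":-5,"roll":0},{"x":18,"y":-3,"z":-4,"roll":0},{"x":26,"y":-5,"z":-2,"roll":0},{"x":34,"y":-6,"z":-1,"roll":0},{"x":42,"y":-8,"z":0,"roll":0},{"x":50,"y":-9,"z":1,"roll":0},{"x":58,"y":-11,"z":2,"roll":0},{"x":66,"y":-12,"z":3,"roll":0},{"x":74,"y":-14,"z":5,"roll":0}]' && python3 -m handwheel '[{"x":8,"y":-1.5,"z":1,"roll":0},{"x":16,"y":-3,"z":2,"roll":0},{"x":24,"y":-4.5,"z":3.5,"roll":0},{"x":32,"y":-6,"z":4.5,"roll":0}]'
python3 - <<'E'
from h import *
R,o=frame(np.load("p.npy"));s=arm.get_state();S=cam("side","pics/s3.png")
print(s["time"],R.T@(np.array(s["ee_pos"])-o))
A=cv2.resize(S["pixels"][200:350,230:430],(800,600),interpolation=2);cv2.imwrite("pics/s3c.png",A)
E
```

```text
time: 3.07
ee_pos: [0.5004, 0.2353, 0.0752]
tool_rot: [[-0.983, 0.183, -0.001], [0.183, 0.983, -0.0], [0.001, -0.0, -1.0]]
ft_force: [-0.0, -0.1, 0.9]
finger_gap: 0.0215
finger_force: 0.5
time: 3.4
ee_pos: [0.5325, 0.2293, 0.0799]
tool_rot: [[-0.983, 0.183, -0.0], [0.183, 0.983, -0.0], [0.0, -0.0, -1.0]]
ft_force: [-0.5, 0.3, 0.8]
finger_gap: 0.0213
finger_force: 0.6
3.4 [-0.05116315  0.04974716  0.03959178]
```

View pics/s3c.png

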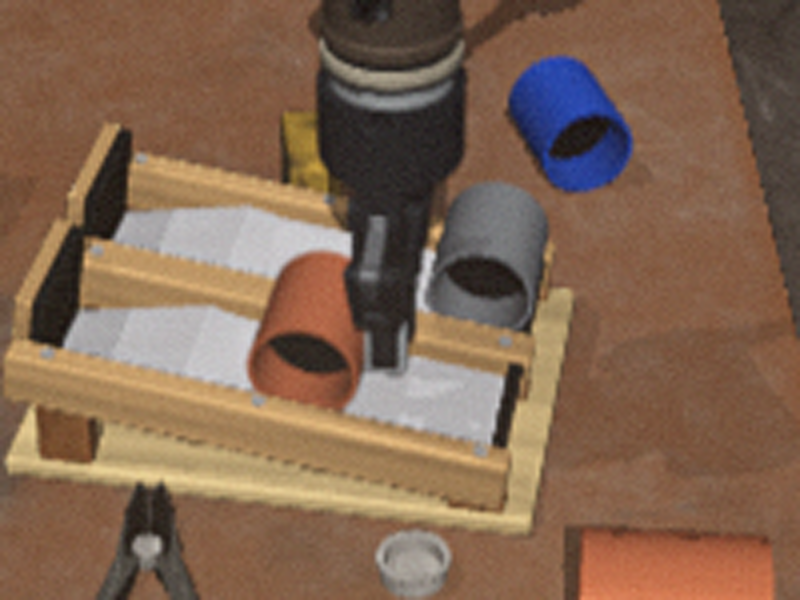

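The copper pipe is rolling nicely ahead of the fingers (pipe at crop 305,330; tips at 385,370), and the grey one is still at its low end (490,255). I'll continue slowly over the hump, tips slightly lower.

```bash
python3 -m handwheel '[{"x":7,"y":-1.3,"z":0,"roll":0},{"x":14,"y":-2.6,"z":0,"roll":0},{"x":21,"y":-3.9,"z":0.5,"roll":0},{"x":28,"y":-5.2,"z":1.5,"roll":0},{"x":35,"y":-6.5,"z":3,"roll":0},{"x":42,"y":-7.8,"z":4,"roll":0},{"x":48,"y":-8.9,"z":5,"roll":0},{"x":54,"y":-10,"z":6,"roll":0},{"x":60,"y":-11.1,"z":7,"roll":0},{"x":65,"y":-12.1,"z":8,"roll":0}]' && python3 -m handwheel '[{"x":5,"y":-1,"z":1,"roll":0},{"x":10,"y":-1.9,"z":2,"roll":0},{"x":14,"y":-2.6,"z":2.5,"roll":0},{"x":14,"y":-2.6,"z":2.5,"roll":0}]'
python3 - <<'E'
from h import *
R,o=frame(np.load("p.npy"));s=arm.get_state();S=cam("side","pics/s4.png")
print(s["time"],R.T@(np.array(s["ee_pos"])-o))
A=cv2.resize(S["pixels"][200:350,220:420],(800,600),interpolation=2);cv2.imwrite("pics/s4c.png",A)
E
```

```text
time: 4.28
ee_pos: [0.598, 0.2173, 0.0879]
tool_rot: [[-0.983, 0.182, 0.002], [0.182, 0.983, -0.0], [-0.002, 0.0, -1.0]]
ft_force: [0.2, 0.6, 0.6]
finger_gap: 0.0215
finger_force: 0.1
time: 4.62
ee_pos: [0.6125, 0.2146, 0.0907]
tool_rot: [[-0.983, 0.183, 0.002], [0.183, 0.983, 0.0], [-0.002, 0.001, -1.0]]
ft_force: [0.1, 1.1, 0.2]
finger_gap: 0.0212
finger_force: 0.0
4.6167 [0.03085849 0.0498388  0.03902352]
```

View pics/s4c.png

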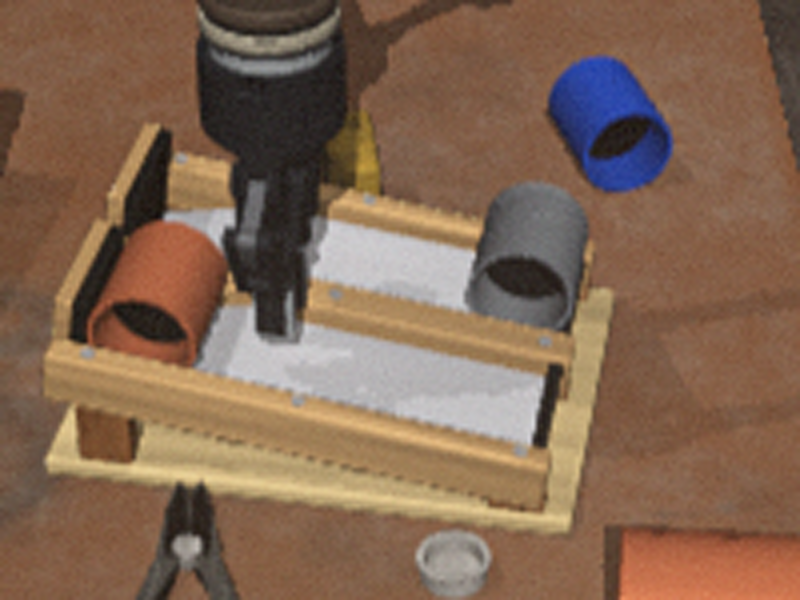

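The pipe has rolled into the dip (crop 150,290), clear of the fingers (275,335). I'll retreat a little down the gutter and straight up, then check that it stays.

```bash
python3 -m handwheel '[{"x":-6,"y":1,"z":5,"roll":0},{"x":-12,"y":2,"z":18,"roll":0},{"x":-14,"y":2.6,"z":40,"roll":0},{"x":-14,"y":2.6,"z":65,"roll":0},{"x":-14,"y":2.6,"z":90,"roll":0},{"x":-14,"y":2.6,"z":115,"roll":0},{"x":-14,"y":2.6,"z":130,"roll":0},{"x":-14,"y":2.6,"z":130,"roll":0},{"x":-14,"y":2.6,"z":130,"roll":0},{"x":-14,"y":2.6,"z":130,"roll":0}]' && python3 -m handwheel '[{"x":0,"y":0,"z":0,"roll":0},{"x":0,"y":0,"z":0,"roll":0},{"x":0,"y":0,"z":0,"roll":0},{"x":0,"y":0,"z":0,"roll":0},{"x":0,"y":0,"z":0,"roll":0},{"x":0,"y":0,"z":0,"roll":0}]'
python3 - <<'E'
from h import *
R,o=frame(np.load("p.npy"));S=cam("side","pics/s5.png");im=cv2.resize(S["pixels"],None,fx=4,fy=4,interpolation=2)
for c in((94,50,21),(-96,-50,30)):
  pts=np.array([proj(S,o+R@(np.array([c[0]+30*np.cos(a),c[1]+35,c[2]+30*np.sin(a)])/1e3))*4+2 for a in np.arange(0,6.28,.1)]).astype(int)
  cv2.polylines(im,[pts],True,(0,255,255),1)
cv2.imwrite("pics/s5c.png",im[800:1400,880:1680])
E
```

```text
time: 5.5
ee_pos: [0.5954, 0.2172, 0.2189]
tool_rot: [[-0.983, 0.183, -0.002], [0.183, 0.983, -0.001], [0.002, -0.001, -1.0]]
ft_force: [-0.3, -0.3, -0.0]
finger_gap: 0.0207
finger_force: 0.0
time: 6.0
ee_pos: [0.5967, 0.2174, 0.22]
tool_rot: [[-0.983, 0.183, -0.0], [0.183, 0.983, -0.0], [0.0, -0.0, -1.0]]
ft_force: [-0.5, 0.3, -0.2]
finger_gap: 0.0215
finger_force: 0.0
```

View pics/s5c.png

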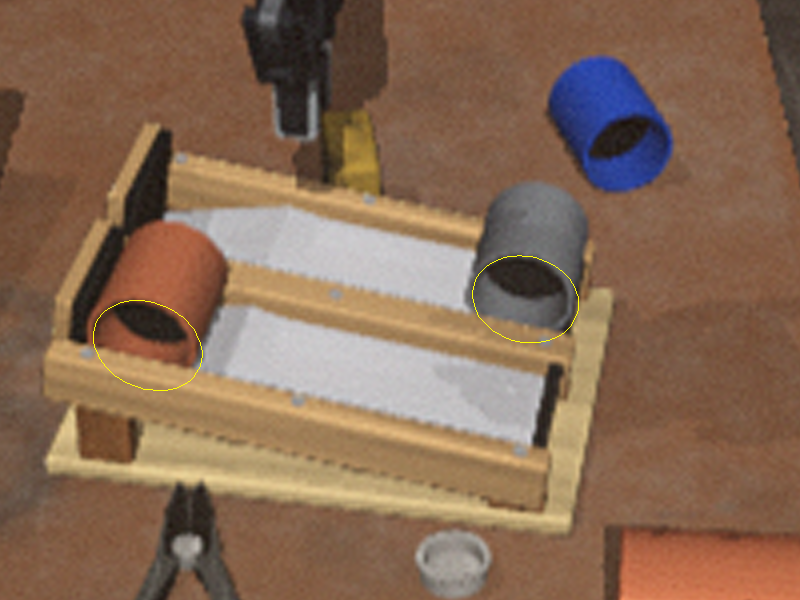

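The pipe (150,290) matches the predicted seat outline against the stop, crosswise and unmoved since release. The grey pipe and the things beside the rack are in place, and the gripper is clear.

```bash
python3 -c "
from station import arm
print(arm.hand_in())"
```

```text
the job is handed in; nothing more can be done
None
```

The copper offcut was pushed over the hump and is resting in the dip against the end stop, and the grey offcut and the things beside the rack look unmoved; the job is handed in at about 6 s, but hand-in returned no verdict.

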